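Pin the jaw of a guitar-side mould

ROBOT

A 6-joint arm with a two-finger parallel gripper is mounted at the origin on the work surface. World frame = base frame: x ahead of the robot, y to its left, z up, the work surface at z = 0. Lengths are in m, angles in degrees, forces in N, time in s.
With the tool pointing down it reaches from about 0.4 to 0.825 m from the base axis. Payload 7 kg.
Tool frame: the origin (TCP) lies on the front face of the gripper's body, between the roots of the fingers; the fingertips stand 66 mm ahead of it and the grasp point (between the pads) lies 47 mm ahead of it; z points along the fingers, y is the line along which they close (so a half turn about z gives the same grasp; the last joint's range is limited). The gripper opens to 88 mm and grips with 3 to 60 N. Pads are 19 mm wide; open, the fingers measure 130 mm over their backs; the gripper's body (78 mm by 193 mm) begins 47 mm behind the grasp point.
Start: joints at [83.887, 20.546, 0.682, 0, -70.136, -16.507], TCP at [0.26, 0.623, 0.292] pointing down, gripper open.
Joint ranges: [-176.03, 176.03], [-82.01, 121.73], [-58.28, 71.71], [-173.87, 95.51], [-174.79, -0.11], [-173.66, 173.66]. Speed limits (degrees/s): [136.94, 136.94, 172.46, 180, 180, 180].

INTERFACE

Orientations are given as [roll, pitch, yaw] about the fixed x, y, z axes, in that order (R = Rz(yaw) Ry(pitch) Rx(roll)).
In Python, from plant import ctrl gives the robot as it stands.
- The arm moves only by the tool send_rows, never from a script. Its argument "deltas" is a list of rows, each a list of 2 entries, a list of its own where there are three numbers: the shift along the tool's x, y, z each as a share of 800 mm, from -1 to 1, then the turn about the tool's z as a share of 90 degrees, from -1 to 1. A call has exactly 5 rows; each row is the pose to reach, as a shift and turn from the pose commanded when the call began, along the tool's axes at that moment; what a row does not reach only later rows make up. A row lasts 1/12 s, in which the tool goes at most 41.7 mm and 7.16 degrees, less where a joint would pass 70% of its speed; a pose out of reach is approached as far as the arm can. A call with a number of a shift or a turn outside -1 to 1 is refused whole. A call with a gripper value outside its range is refused whole. "gripper" is the opening, from 0 (shut) to 1 (fully open), set as the call begins (left out, the last holds). The fingers move at their own pace and stop on an object; the grip force is fixed at half the most. Time passes only in rows, so rows that repeat a pose let the fingers close, or fill a call up. It gives the time, the measured TCP pose, the force, the opening and the grip force at its end, in the units of the state.
- ctrl.get_obs(): the state, without advancing time (a new reading comes with each control period).
- ctrl.snapshot(name): name is "scene" or "top"; returns a dict with "color" (400x640x3 uint8, red, green, blue), "vertical_fov" (degrees; the focal length in pixels is half the picture's height over the tangent of half this angle, whatever the lens; pixels are square), "cx", "cy" (the principal point, pixels), "rvec" (rotation vector, rad) and "tvec" (3), from world to camera coordinates, as OpenCV has them. Camera axes: x right, y down, z forward; pixel columns grow to the right and rows downward; lengths in m; the calibration is good to about 2 mm. A picture is of the moment at which its call begins. There is no depth.
- ctrl.close_job(): hands the job in; it is judged then, once.
Trained networks look in a picture, given as the dict that the camera call returned (one of the last four; its "shot" number tells which), for a name from the list of things; names that differ only in an ending like _2 or _b are one class to them, and where a whole thing is asked for, a point or a joint stands for the part that bears it (a point fixed in the world has none). Each returns a list of dicts, best first, with "conf" (0 to 1); they miss things now and then, are a little off and sometimes report something else, mostly with a low value. They report only what shows in the picture. A call takes as long as a camera call. They do not tell look-alikes from the thing itself.
- ctrl.boxes_of(picture, thing): "xy" ([column, row] as shares, 0 to 1, of the picture: columns of its width, rows of its height, amid what is visible of it).
- ctrl.cut_out(picture, thing): "pixels" (400x640 bool, what is visible of it) and "xy" ([column, row] as shares, 0 to 1, of the picture: columns of its width, rows of its height, amid what is visible of it).
The state is a dict: "clock": time; "joint_pos": joint angles; "qvel": joint speeds; "tau": joint torques, N m; "tool_pos": TCP position; "orientation": TCP orientation; "force": force on the tool from outside, world axes, zero at the start; "moment": the same for the moment, N m; "opening": finger opening in m; "gripper_force": force on a finger pad.
Only numpy, scipy, OpenCV 4.12 (cv2) and the standard library are available. Lean on these libraries where they do the work, as an engineer would, in place of code of your own. Each camera call takes 0.05 s, during which the arm holds its last target. There are 200 camera calls.

TASK

Push the wooden jaw along its steel bar all the way home against the guitar mould. Then take the hitch pin from the wooden holder block, drop it fully home through the cross hole in the bar in front of the jaw, and swing its sprung wire loop down over the end of the bar so that it snaps shut. Let go, and leave the jar, the glue bottle and the hammer where they are.

Things in the scene. Friction and masses are not known exactly. Their poses are not given: they have to be found in the camera images.
- hole (a point): Centre of the upper mouth of the vertical cross hole in the steel bar, on the bar's top face, 122 mm above the bench. Its x axis runs level along the bar from the free end towards the mould, z is up. The hole goes right through, is 13 mm wide, with a 2 mm chamfer. The bar is 30 mm wide and 24 mm high.
- bar_end (a point): Middle of the bar's free end face, 22 mm from the hole's axis, 110 mm above the bench; axes as for the hole. Nothing stands below the bar here.
- mould: The plywood guitar mould that carries the bar, fixed to the bench; origin on the bench right under the hole, x along the bar to the mould, z up. Its base (270 mm wide, 20 mm high) begins 30 mm and the mould about 105 mm behind the hole (+x); the mould's top is 135 mm above the bench.
- jaw_face (a point): Middle of the front face of the pale wooden jaw that slides on the bar, 140 mm above the bench; axes as for the hole. The face looks to -x, is 75 mm wide, its top 152 mm up. A sleeve 42 mm wide, its top 128 mm up, sticks out 31 mm from it along the bar and covers the hole while the jaw is out. Push above the sleeve, to +x; home, the face is 45 mm behind the hole (+x), the sleeve's end 14 mm.
- jaw (a joint): Distance in m by which the jaw stands out from its home: 0 is home against the mould, up to 0.06. It slides with about 3 N of friction plus a little drag and stays where it is left.
- pin_head (a point): Centre of the grip of the steel hitch pin: an upright flat-sided tab, 16 mm along the pin's y, 20 mm along its x; z runs up the pin. Tab top 17 mm above this point, loop hinge (along y) 28 mm below, tip 106 mm below. It starts upright in the holder. Pin weight about 0.24 kg. For the loop to pass over the bar's end, the pin's x must run along the hole's x. Keep fingertips 6 mm above the hinge.
- pin_seat (a point): Point on the pin's axis on the underside of its round collar (22 mm wide), 40 mm below the grip's centre; it meets hole when the pin is fully home. The shank below it is 10 mm thick and 66 mm long with a tapered tip.
- loop_bar (a point): Middle of the cross piece at the far end of the pin's U-shaped loop of 6 mm wire, 72 mm from its hinge. The loop is 50 mm wide over all. Open, it points to the pin's -x.
- loop (a joint): Angle of the loop in rad: 0 open (sticks out to the pin's -x, 0.1 above level), 1.55 shut (hangs beside the pin's tip). An over-centre spring holds it at either end: pressed down past 0.4 (cross piece about 22 mm below the hinge) it snaps shut by itself. Needs about 1.2 N at the cross piece, from above.
- holder: Dark wooden holder block, 75 x 75 mm and 90 mm high, fixed to the bench, with a 14 mm upright hole through its middle in which the pin stands. Origin at the centre of its underside.
- jar: White ceramic pot, 76 mm wide and 100 mm high, standing loose; origin at its underside. Leave it alone.
- glue: Yellow glue bottle, 60 mm wide and 170 mm high, standing loose; origin at its underside. Leave it alone.
- hammer: Hammer 260 mm long lying on the bench; origin at its middle, underside. Leave it alone.
There are look-alikes about, which are no part of the job. What is shaped like the part that bears pin_head but blue is not meant.

How it is judged:
By the outcome, as a careful person would: the job done as asked, in the order asked, and still so for the second after the job is handed in, with the robot touching nothing.
It also fails if it takes over 67 s, if anything falls off the work surface, if the arm or the gripper's body presses on something with over 40 N, if the wrist force passes 120 N, or if a joint passes its speed limit or range.

## Working session

There is one attempt and no reset: what is moved stays moved. The work goes in short steps, Python scripts to look and compute and a tool call to move; the robot and the scene stay as the last step left them, time stands still between calls to the robot, and variables do not carry over. Pictures are saved under pics/ and viewed, at most 10 in all, crops included, and the job is handed in when it is done.

Besides the shell and the picture viewer there is one more tool, called after ">>>" as name(argument=value, ...) on one line, values as JSON. send_rows: Moves the arm, as the interface text tells. Shift numbers are shares of 800 mm and turn numbers shares of 90 degrees, none past 1 either way. Its arguments: {"type":"object","properties":{"deltas":{"type":"array","items":{"type":"array"}},"gripper":{"type":"number"}},"required":["deltas"]}

```bash
ls; mkdir -p pics; cat > h.py <<'E'
import numpy as np, cv2
from plant import ctrl
def cam(s):
    f=200/np.tan(np.radians(s['vertical_fov'])/2)
    K=np.array([[f,0,s['cx']],[0,f,s['cy']],[0,0,1]]);R=cv2.Rodrigues(np.array(s['rvec'],float))[0]
    return K,R,np.array(s['tvec'],float).ravel()
def ray(s,px):
    K,R,t=cam(s);d=R.T@np.linalg.solve(K,np.array([px[0],px[1],1.]));return -R.T@t,d
def atz(s,px,z):
    o,d=ray(s,px);return o+d*(z-o[2])/d[2]
def proj(s,p):
    K,R,t=cam(s);q=K@(R@np.array(p,float)+t);return q[:2]/q[2]
def tri(s1,p1,s2,p2):
    o1,d1=ray(s1,p1);o2,d2=ray(s2,p2)
    k=np.linalg.lstsq(np.array([d1,-d2]).T,o2-o1,rcond=None)[0]
    a,b=o1+k[0]*d1,o2+k[1]*d2;return (a+b)/2,np.linalg.norm(a-b)
def save(s,n,crop=None,sc=1):
    im=s['color'][:,:,::-1]
    if crop: im=im[crop[1]:crop[3],crop[0]:crop[2]]
    cv2.imwrite('pics/'+n,cv2.resize(im,None,fx=sc,fy=sc,interpolation=cv2.INTER_CUBIC))
E
python3 - <<'E'
from h import *
np.set_printoptions(precision=4,suppress=True)
o=ctrl.get_obs();print(o['tool_pos'],o['orientation'],o['opening'],o['clock'])
a=ctrl.snapshot('scene');b=ctrl.snapshot('top')
save(a,'a.png',None,1.25);save(b,'b.png',None,1.25)
for n,s in(('scene',a),('top',b)):
    print(n,'cam at',ray(s,(320,200)))
    for t in ['hole','bar_end','mould','jaw_face','pin_head','pin_seat','loop_bar','holder','jar','glue','hammer']:
        print(t,[(np.round(np.array(d['xy'])*[640,400],1).tolist(),round(d['conf'],2)) for d in ctrl.boxes_of(s,t)])
E
```

```text
pics
[0.2595 0.6227 0.2912] [179.904   -0.0095 -22.6272] 0.08699590044016951 0.0
scene cam at (array([1.0264, 0.5485, 0.7612]), array([-0.4984, -0.552 , -0.6689]))
hole [([264.1, 236.2], 0.89)]
bar_end [([264.7, 236.6], 0.7)]
mould [([266.7, 236.9], 0.82)]
jaw_face [([305.3, 204.0], 0.73)]
pin_head [([262.2, 138.4], 0.82), ([342.8, 181.0], 0.71)]
pin_seat [([262.5, 137.2], 0.56), ([344.5, 181.1], 0.56)]
loop_bar [([267.3, 235.8], 0.55), ([346.7, 175.0], 0.46)]
holder [([262.1, 161.1], 0.91)]
jar [([440.6, 274.1], 0.66)]
glue [([379.7, 337.0], 0.73)]
hammer [([198.9, 178.5], 0.91), ([262.9, 162.5], 0.46)]
top cam at (array([ 0.378 , -0.0092,  1.4474]), array([ 0.0916, -0.021 , -0.9959]))
hole []
bar_end [([319.0, 152.5], 0.72)]
mould [([323.9, 149.7], 0.95)]
jaw_face []
pin_head [([402.2, 206.5], 0.77), ([330.5, 248.4], 0.52)]
pin_seat [([330.2, 248.0], 0.56), ([402.1, 206.1], 0.5)]
loop_bar [([319.4, 152.8], 0.65), ([398.0, 228.5], 0.51), ([331.3, 226.4], 0.5)]
holder [([397.7, 207.2], 0.8), ([312.2, 180.1], 0.35)]
jar [([204.4, 206.5], 0.56)]
glue [([207.4, 141.1], 0.85)]
hammer [([421.8, 167.6], 0.81)]
```

View pics/a.png

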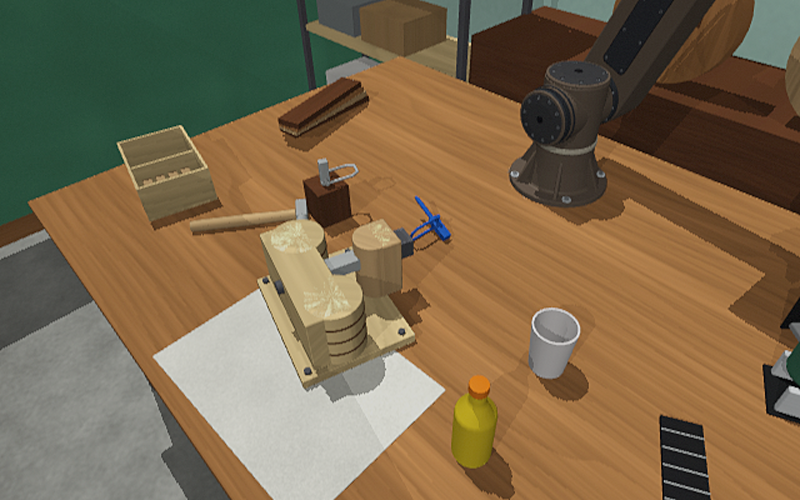

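View pics/b.png

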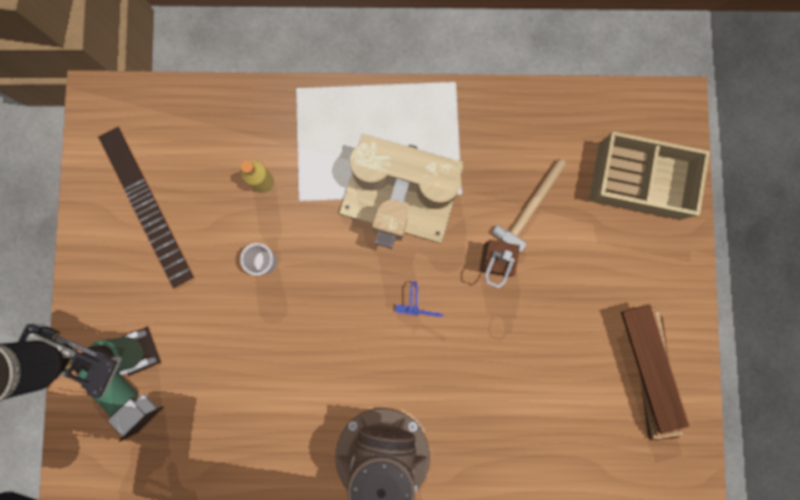

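The scene picture shows the steel pin, loop open, in the dark holder at about (262,138). The jaw, mould and bar end are around (322,195), with the jaw out. Two things could be the pin: the grey one at scene (262,138) and the blue one lying at (345,178). The grey one fits, since it is steel and stands in the holder, and blue is excluded. I'll confirm it in an enlarged crop.

```bash
python3 - <<'E'
from h import *
a=ctrl.snapshot('scene');b=ctrl.snapshot('top')
save(a,'c.png',(190,110,390,250),4);save(b,'d.png',(260,100,430,227),4.7)
E
```

```text
(no output)
```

View pics/c.png

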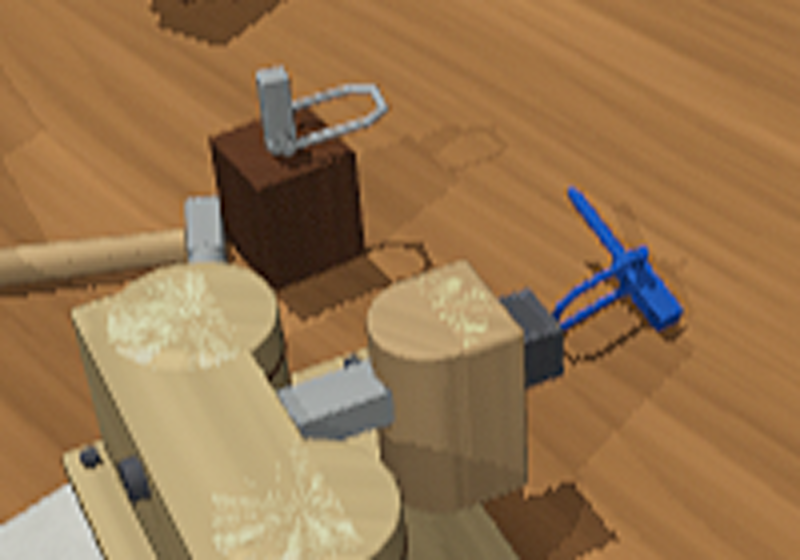

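View pics/d.png

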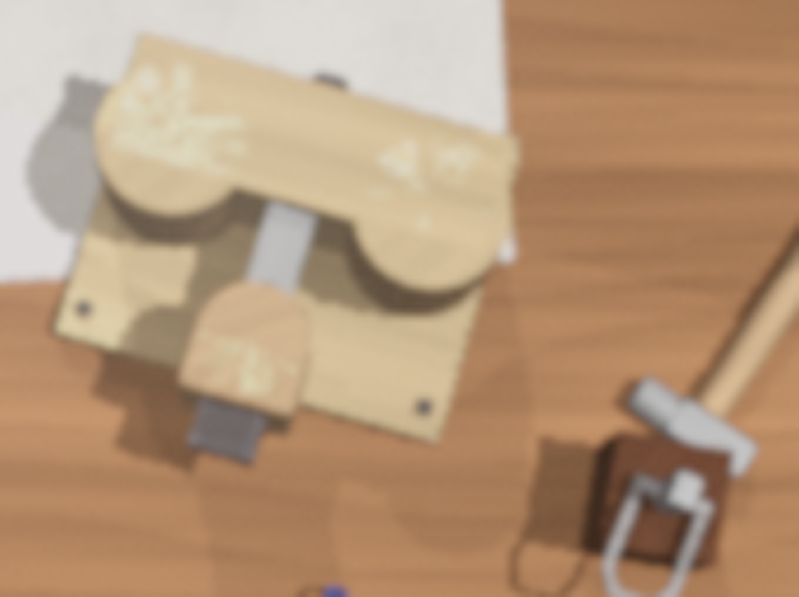

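The crops confirm it: the grey steel tab stands in the dark holder (scene about (258,129) at its top), with its loop pointing towards the robot. The blue one lies on the bench. Next I'll fit the poses.

```bash
python3 - <<'E'
from h import *
from scipy.optimize import least_squares
np.set_printoptions(precision=4,suppress=True)
a=ctrl.snapshot('scene');b=ctrl.snapshot('top')
C=lambda u,v:(190+u/4,110+v/4)
D=lambda u,v:(260+u/4.7,100+v/4.7)
obs=[(b,D(56,328),lambda q:(.03,.135,.02)),(b,D(438,436),lambda q:(.03,-.135,.02)),
(b,D(180,380),lambda q:(.045-q,.0375,.152)),(b,D(293,415),lambda q:(.045-q,-.0375,.152)),
(b,D(188,443),lambda q:(.014-q,.021,.128)),(b,D(253,463),lambda q:(.014-q,-.021,.128)),
(a,C(466,262),lambda q:(.045-q,-.0375,.152)),(a,C(526,334),lambda q:(.045-q,.0375,.152)),
(a,C(527,291),lambda q:(.014-q,-.021,.128)),(a,C(562,325),lambda q:(.014-q,.021,.128))]
def P(p,l):
    c,s=np.cos(p[2]),np.sin(p[2]);return (p[0]+c*l[0]-s*l[1],p[1]+s*l[0]+c*l[1],l[2])
def f(p): return np.concatenate([proj(s,P(p,g(p[3])))-np.array(px) for s,px,g in obs])
r=least_squares(f,[.6,0,-.25,.04],loss='soft_l1');print('mould',r.x,np.degrees(r.x[2]));print(f(r.x).reshape(-1,2))
ph,e=tri(a,C(272,72),b,(406.4,203.2));print('tab top',ph,e)
print('tabtop atz .147',atz(a,C(272,72),.147),atz(b,D(687,490),.147))
lb,e=tri(a,C(379,98),b,(397.3,228.3));print('loopbar',lb,e)
# holder top corners, z=.09
hc=[atz(a,C(*p),.09)[:2] for p in((212,145),(262,188),(355,152))];print(hc,'ctr',(hc[0]+hc[2])/2)
v=hc[2]-hc[1];print(np.degrees(np.arctan2(v[1],v[0])))
for n in['pin_head','pin_seat','holder','loop_bar']:
  for s in(a,b):
    for d in ctrl.boxes_of(s,n): print(n,s is a,atz(s,np.array(d['xy'])*[640,400],{'pin_head':.13,'pin_seat':.09,'holder':.05,'loop_bar':.11}[n]),d['conf'])
E
```

```text
mould [ 0.5402 -0.0063 -0.271   0.0432] -15.527221196466511
[[-0.2999 -0.2145]
 [-0.0537  0.108 ]
 [-0.9878  0.0133]
 [-0.0652 -0.2913]
 [-0.0155 -0.6875]
 [-0.0897 -0.9965]
 [-0.1396 -2.2152]
 [ 0.16   -1.531 ]
 [ 0.1271 -1.6122]
 [ 0.0705  0.1778]]
tab top [ 0.4899 -0.2853  0.1467] 0.002195548265432682
tabtop atz .147 [ 0.4895 -0.284   0.147 ] [ 0.4877 -0.2853  0.147 ]
loopbar [ 0.4182 -0.2666  0.1014] 0.0037749870595523193
[array([ 0.5254, -0.3159]), array([ 0.5311, -0.2509]), array([ 0.4609, -0.2392])] ctr [ 0.4931 -0.2775]
170.55971987983025
pin_head True [0.456  0.0264 0.13  ] 0.82
pin_head True [ 0.4921 -0.2596  0.13  ] 0.5
pin_head False [ 0.3693 -0.0644  0.13  ] 0.76
pin_head False [ 0.638  -0.0319  0.13  ] 0.63
pin_head False [ 0.4752 -0.2857  0.13  ] 0.49
pin_seat True [ 0.4321 -0.0138  0.09  ] 0.88
pin_seat True [ 0.4686 -0.3083  0.09  ] 0.73
pin_seat False [ 0.485  -0.2845  0.09  ] 0.66
pin_seat False [ 0.3607 -0.072   0.09  ] 0.53
holder False [ 0.4864 -0.2724  0.05  ] 0.97
holder False [ 0.61   -0.3577  0.05  ] 0.54
loop_bar True [ 0.4672 -0.0055  0.11  ] 0.68
loop_bar True [ 0.453 -0.234  0.11 ] 0.62
loop_bar False [ 0.443  -0.2797  0.11  ] 0.66
loop_bar False [ 0.4153 -0.067   0.11  ] 0.5
```

```bash
cat >> h.py <<'E'
from scipy.spatial.transform import Rotation as Ro
M=np.array([.5402,-.0063]);MY=-15.5
def loc(x,y=0,o=M,yaw=MY):
    c,s=np.cos(np.radians(yaw)),np.sin(np.radians(yaw));return o+[c*x-s*y,s*x+c*y]
def to(xy,z,yaw):
    o=ctrl.get_obs();R=Ro.from_euler('xyz',o['orientation'],degrees=True)
    d=R.inv().apply(np.array([xy[0],xy[1],z])-o['tool_pos'])
    print('t',round(o['clock'],2),'pos',np.round(o['tool_pos'],4),np.round(o['orientation'],2),'op',round(o['opening'],4),'F',np.round(o['force'],1))
    print('share',np.round(d/.8,4),'turn',round(((o['orientation'][2]-yaw+180)%360-180)/90,4),'mm',round(1000*np.linalg.norm(d)))
E
python3 -c "
from h import *
to(loc(-.045),.292,MY);print(ctrl.get_obs()['joint_pos'])"
```

```text
t 1.8 pos [0.2596 0.623  0.2922] [180.    -0.   -22.62] op 0.0876 F [0.1 0.1 0.1]
share [5.705e-01 5.982e-01 2.000e-04] turn -0.0791 mm 661
[ 8.38874340e+01  2.05466076e+01  6.81115305e-01 -3.62448136e-04
 -7.01362357e+01 -1.65076969e+01]
```

>>> send_rows(deltas=[[[0.57, 0.598, 0], -0.079], [[0.57, 0.598, 0], -0.079], [[0.57, 0.598, 0], -0.079], [[0.57, 0.598, 0], -0.079], [[0.57, 0.598, 0], -0.079]], gripper=0)

```text
clock: 2.22
tool_pos: [0.3346, 0.4267, 0.2922]
orientation: [-180.0, -0.0, -15.5]
force: [0.9, 0.3, 0.1]
opening: 0.0596
gripper_force: 0.0
```

```bash
python3 -c "
from h import *
to(loc(-.045),.292,MY)"
```

```text
t 2.22 pos [0.3346 0.4267 0.2922] [-179.98   -0.    -15.48] op 0.0596 F [0.9 0.3 0.1]
share [3.359e-01 4.530e-01 2.000e-04] turn 0.0002 mm 451
```

>>> send_rows(deltas=[[[0.336, 0.453, 0], 0], [[0.336, 0.453, 0], 0], [[0.336, 0.453, 0], 0], [[0.336, 0.453, 0], 0], [[0.336, 0.453, 0], 0]])

```text
clock: 2.63
tool_pos: [0.4093, 0.2322, 0.2926]
orientation: [-179.9, -0.0, -15.5]
force: [1.4, 0.8, 0.1]
opening: 0.0266
gripper_force: 0.0
```

>>> send_rows(deltas=[[[0.18, 0.243, 0], 0], [[0.18, 0.243, 0], 0], [[0.18, 0.243, 0], 0], [[0.18, 0.243, 0], 0], [[0.18, 0.243, 0], 0]])

```text
clock: 3.05
tool_pos: [0.4841, 0.0376, 0.2927]
orientation: [-180.0, -0.1, -15.5]
force: [1.4, 0.3, 0.0]
opening: 0.0004
gripper_force: 0.0
```

```bash
python3 -c "
from h import *
to(loc(-.045),.203,MY)"
```

```text
t 3.05 pos [0.4841 0.0376 0.2927] [-1.7995e+02 -6.0000e-02 -1.5490e+01] op 0.0004 F [1.4 0.3 0. ]
share [0.0258 0.0343 0.1122] turn 0.0001 mm 96
```

>>> send_rows(deltas=[[[0.026, 0.034, 0], 0], [[0.026, 0.034, 0.05], 0], [[0.026, 0.034, 0.1], 0], [[0.026, 0.034, 0.112], 0], [[0.026, 0.034, 0.112], 0]])

```text
clock: 3.47
tool_pos: [0.495, 0.0071, 0.2002]
orientation: [179.8, 0.3, -15.5]
force: [0.0, 0.3, 0.7]
opening: 0.0003
gripper_force: 0.0
```

>>> send_rows(deltas=[[[0.015, 0, 0], 0], [[0.032, 0, 0], 0], [[0.048, 0, 0], 0], [[0.064, 0, 0], 0], [[0.078, 0, 0], 0]])

```text
clock: 3.88
tool_pos: [0.5588, -0.0081, 0.2052]
orientation: [-179.9, -0.1, -15.4]
force: [-3.9, 2.6, 2.9]
opening: 0.0006
gripper_force: 2.0
```

>>> send_rows(deltas=[[[0.004, 0, 0], 0], [[0.008, 0, 0], 0], [[0.012, 0, 0], 0], [[0.015, 0, 0], 0], [[0.017, 0, 0], 0]])

```text
clock: 4.3
tool_pos: [0.5699, -0.0123, 0.2029]
orientation: [-180.0, -0.0, -15.5]
force: [-2.4, 1.4, 2.5]
opening: 0.0004
gripper_force: 1.6
```

```bash
python3 -c "
from h import *
to(loc(.035),.203,MY)"
```

```text
t 4.3 pos [ 0.5699 -0.0123  0.2029] [-1.7999e+02 -1.0000e-02 -1.5490e+01] op 0.0004 F [-2.4  1.4  2.5]
share [ 0.006   0.0027 -0.0002] turn 0.0001 mm 5
```

>>> send_rows(deltas=[[[0.002, 0, 0], 0], [[0.004, 0, 0], 0], [[0.006, 0, 0], 0], [[0.008, 0, 0], 0], [[0.008, 0, 0], 0]])

```text
clock: 4.72
tool_pos: [0.5731, -0.0134, 0.2025]
orientation: [180.0, 0.3, -15.5]
force: [-16.8, 9.6, 14.3]
opening: 0.0008
gripper_force: 9.7
```

>>> send_rows(deltas=[[[0.001, 0, 0], 0], [[0.002, 0, 0], 0], [[0.003, 0, 0], 0], [[0.004, 0, 0], 0], [[0.004, 0, 0], 0]])

```text
clock: 5.13
tool_pos: [0.5735, -0.0136, 0.2025]
orientation: [179.9, 0.6, -15.5]
force: [-29.8, 16.7, 24.5]
opening: 0.0005
gripper_force: 16.7
```

>>> send_rows(deltas=[[[-0.03, 0, 0], 0], [[-0.06, 0, -0.02], 0], [[-0.06, 0, -0.06], 0], [[-0.06, 0, -0.105], 0], [[-0.06, 0, -0.11], 0]], gripper=1)

```text
clock: 5.55
tool_pos: [0.5355, -0.002, 0.2974]
orientation: [-179.8, -0.6, -15.4]
force: [1.0, 0.8, 1.2]
opening: 0.0281
gripper_force: 0.0
```

```bash
python3 -c "
from h import *
to((.489,-.285),.292,-14.8)"
```

```text
t 5.55 pos [ 0.5355 -0.002   0.2974] [-179.79   -0.57  -15.41] op 0.0281 F [1.  0.8 1.2]
share [0.0379 0.3566 0.0058] turn -0.0068 mm 287
```

>>> send_rows(deltas=[[[0.038, 0.356, 0.005], -0.007], [[0.038, 0.356, 0.005], -0.007], [[0.038, 0.356, 0.005], -0.007], [[0.038, 0.356, 0.005], -0.007], [[0.038, 0.356, 0.005], -0.007]])

```text
clock: 5.97
tool_pos: [0.4987, -0.2096, 0.288]
orientation: [180.0, -0.1, -14.8]
force: [1.5, -0.1, -0.1]
opening: 0.0615
gripper_force: 0.0
```

>>> send_rows(deltas=[[[0.0103, 0.097, 0], 0], [[0.0103, 0.097, 0], 0], [[0.0103, 0.097, 0], 0], [[0.0103, 0.097, 0], 0], [[0.0103, 0.097, 0], 0]])

```text
clock: 6.38
tool_pos: [0.4868, -0.2852, 0.2874]
orientation: [180.0, -0.0, -14.9]
force: [-0.0, 0.1, 0.9]
opening: 0.0868
gripper_force: 0.0
```

```bash
python3 -c "
from h import *
to((.489,-.285),.177,-14.8)
a=ctrl.snapshot('scene');save(a,'e.png',(190,60,340,180),5)
b=ctrl.snapshot('top')
m=[d for d in ctrl.boxes_of(a,'jaw_face')];print(m[:1],'exp home',proj(a,(*loc(.045),.14)))"
```

```text
t 6.38 pos [ 0.4868 -0.2852  0.2874] [ 1.7999e+02 -1.0000e-02 -1.4950e+01] op 0.0868 F [-0.   0.1  0.9]
share [ 0.0025 -0.001   0.138 ] turn -0.0017 mm 110
[{'xy': [0.4528, 0.5122], 'conf': 0.58}] exp home [296.66831868 192.62858192]
```

View pics/e.png

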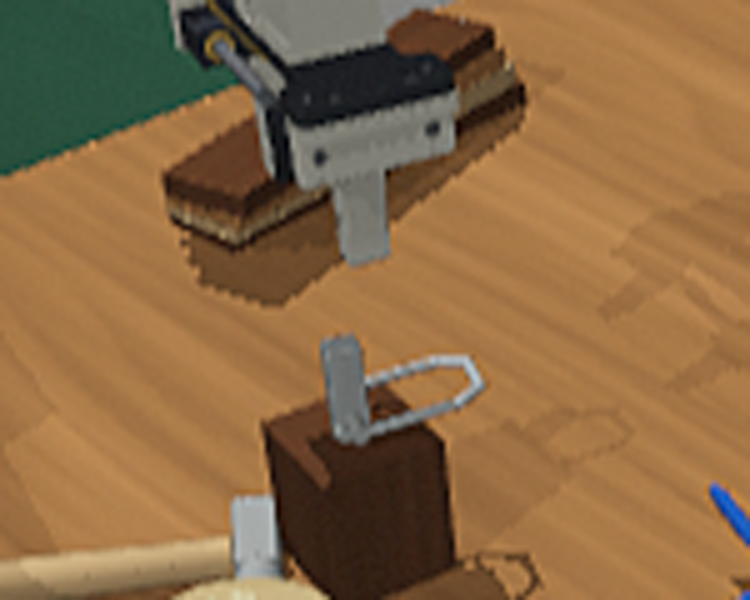

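The crop shows the gripper above the pin at about (259,130), with the fingers aligned with the tab and the loop pointing away from the hammer. Descending.

>>> send_rows(deltas=[[[0.002, -0.001, 0.04], -0.002], [[0.002, -0.001, 0.08], -0.002], [[0.002, -0.001, 0.11], -0.002], [[0.002, -0.001, 0.13], -0.002], [[0.002, -0.001, 0.138], -0.002]])

```text
clock: 6.95
tool_pos: [0.4878, -0.2829, 0.1748]
orientation: [-180.0, 0.2, -14.6]
force: [0.5, -0.5, 0.0]
opening: 0.0876
gripper_force: 0.0
```

>>> send_rows(deltas=[[[0, 0, 0], 0], [[0, 0, 0], 0], [[0, 0, 0], 0], [[0, 0, 0], 0], [[0, 0, 0], 0]], gripper=0)

```text
clock: 7.37
tool_pos: [0.4891, -0.2845, 0.1784]
orientation: [-180.0, -0.1, -14.7]
force: [-0.2, 0.3, 0.7]
opening: 0.0596
gripper_force: 0.0
```

>>> send_rows(deltas=[[[0, 0, 0], 0], [[0, 0, 0], 0], [[0, 0, 0], 0], [[0, 0, 0], 0], [[0, 0, 0], 0]])

```text
clock: 7.78
tool_pos: [0.4886, -0.2845, 0.1773]
orientation: [180.0, -0.0, -14.7]
force: [0.3, -0.8, -0.0]
opening: 0.0267
gripper_force: 0.0
```

```bash
python3 -c "
from h import *
to((.489,-.285),.177,-14.8)"
```

```text
t 7.78 pos [ 0.4886 -0.2845  0.1773] [180.   -0.  -14.7] op 0.0267 F [ 0.3 -0.8 -0. ]
share [0.0007 0.0005 0.0003] turn 0.0011 mm 1
```

Close fully, then lift straight up 150 mm.

>>> send_rows(deltas=[[[0, 0, 0], 0], [[0, 0, 0], 0], [[0, 0, 0], 0], [[0, 0, 0], 0], [[0, 0, 0], 0]])

```text
clock: 8.2
tool_pos: [0.4884, -0.2844, 0.1772]
orientation: [180.0, 0.0, -14.7]
force: [-1.1, 0.3, 0.6]
opening: 0.0157
gripper_force: 29.7
```

>>> send_rows(deltas=[[[0, 0, -0.02], 0], [[0, 0, -0.06], 0], [[0, 0, -0.1], 0], [[0, 0, -0.14], 0], [[0, 0, -0.18], 0]])

```text
clock: 8.62
tool_pos: [0.4882, -0.2842, 0.3221]
orientation: [-180.0, 0.1, -14.7]
force: [1.1, -0.5, -3.1]
opening: 0.0156
gripper_force: 29.8
```

```bash
python3 -c "
from h import *
to(loc(-.0),.33,MY)"
```

```text
t 8.62 pos [ 0.4882 -0.2842  0.3221] [-1.7998e+02  6.0000e-02 -1.4710e+01] op 0.0156 F [ 1.1 -0.5 -3.1]
share [-0.0253 -0.3525 -0.0097] turn 0.0088 mm 283
```

>>> send_rows(deltas=[[[-0.025, -0.352, -0.01], 0.009], [[-0.025, -0.352, -0.01], 0.009], [[-0.025, -0.352, -0.01], 0.009], [[-0.025, -0.352, -0.01], 0.009], [[-0.025, -0.352, -0.01], 0.009]])

```text
clock: 9.03
tool_pos: [0.5266, -0.0779, 0.3268]
orientation: [-180.0, 0.0, -15.6]
force: [1.5, -0.0, -3.2]
opening: 0.016
gripper_force: 29.9
```

>>> send_rows(deltas=[[[-0.0066, -0.093, -0.003], 0], [[-0.0066, -0.093, -0.003], 0], [[-0.0066, -0.093, -0.003], 0], [[-0.0066, -0.093, -0.003], 0], [[-0.0066, -0.093, -0.003], 0]])

```text
clock: 9.45
tool_pos: [0.5415, -0.0064, 0.3289]
orientation: [180.0, 0.1, -15.5]
force: [-0.6, -0.5, -4.0]
opening: 0.016
gripper_force: 29.9
```

```bash
python3 -c "
from h import *
to(loc(-.0),.33,MY)
a=ctrl.snapshot('scene');save(a,'f.png',(240,80,380,230),4)
o=ctrl.get_obs()
T=np.array(o['tool_pos']);R=Ro.from_euler('xyz',o['orientation'],degrees=True)
print('tip exp',proj(a,T+R.apply([0,0,.153])),'tip w',T+R.apply([0,0,.153]))
for q in((0,0,.122),(-.022,.015,.122),(-.022,-.015,.122),(-.022,.015,.098),(.014,.021,.128),(.045,.0375,.152),(.045,-.0375,.152)): print(q,((proj(a,(*loc(*q[:2]),q[2]))-[240,80])*4).round())
"
```

```text
t 9.45 pos [ 0.5415 -0.0064  0.3289] [ 1.7997e+02  7.0000e-02 -1.5460e+01] op 0.016 F [-0.6 -0.5 -4. ]
share [-0.0016  0.0003 -0.0014] turn 0.0004 mm 2
tip exp [313.56968345 173.75622539] tip w [ 0.54132223 -0.00708748  0.17605837]
(0, 0, 0.122) [300. 449.]
(-0.022, 0.015, 0.122) [346. 452.]
(-0.022, -0.015, 0.122) [322. 422.]
(-0.022, 0.015, 0.098) [347. 483.]
(0.014, 0.021, 0.128) [294. 470.]
(0.045, 0.0375, 0.152) [255. 474.]
(0.045, -0.0375, 0.152) [197. 396.]
```

View pics/f.png

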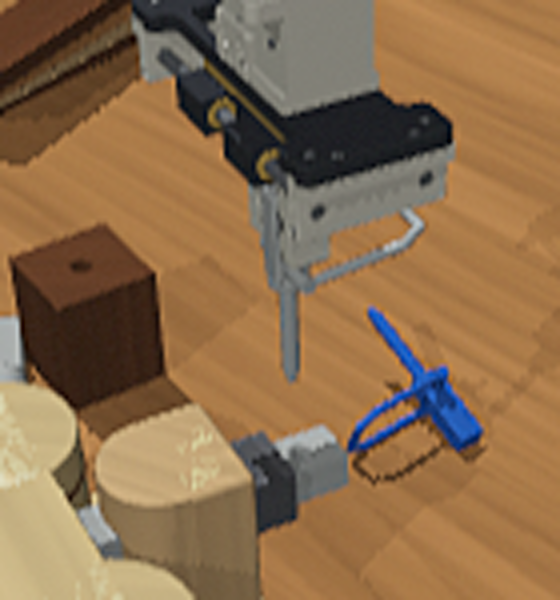

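The crop shows the holder empty and the pin upright in the grip, its tip at about (313,175). The jaw is home, and the bar end is bare with its top corners at about (326,194) and (321,187), which agrees with the fit. I'll lower to just above the hole and look closely.

>>> send_rows(deltas=[[[-0.001, 0, 0.02], 0], [[-0.001, 0, 0.04], 0], [[-0.001, 0, 0.055], 0], [[-0.001, 0, 0.055], 0], [[-0.001, 0, 0.055], 0]])

```text
clock: 9.92
tool_pos: [0.5407, -0.0076, 0.2853]
orientation: [179.9, 0.1, -15.6]
force: [1.1, 0.3, -1.8]
opening: 0.0156
gripper_force: 29.9
```

```bash
python3 -c "
from h import *
to(loc(-.0),.29,MY)
a=ctrl.snapshot('scene');save(a,'g.png',(290,150,340,210),10)
o=ctrl.get_obs()
T=np.array(o['tool_pos']);R=Ro.from_euler('xyz',o['orientation'],degrees=True)
for z in(.087,.1,.13,.14,.153):print('axis',((proj(a,T+R.apply([0,0,z]))-[290,150])*10).round())
for q in((0,0,.122),(-.022,.015,.122),(-.022,-.015,.122),(-.022,.015,.098),(.014,.015,.122),(.014,.021,.128)): print(q,((proj(a,(*loc(*q[:2]),q[2]))-[290,150])*10).round())
"
```

```text
t 9.92 pos [ 0.5407 -0.0076  0.2853] [ 1.7994e+02  6.0000e-02 -1.5600e+01] op 0.0156 F [ 1.1  0.3 -1.8]
share [-0.0011 -0.0014 -0.0059] turn -0.0011 mm 5
axis [231. 153.]
axis [233. 201.]
axis [238. 307.]
axis [239. 341.]
axis [241. 385.]
(0, 0, 0.122) [249. 422.]
(-0.022, 0.015, 0.122) [366. 429.]
(-0.022, -0.015, 0.122) [304. 355.]
(-0.022, 0.015, 0.098) [367. 507.]
(0.014, 0.015, 0.122) [225. 481.]
(0.014, 0.021, 0.128) [236. 476.]
```

View pics/g.png

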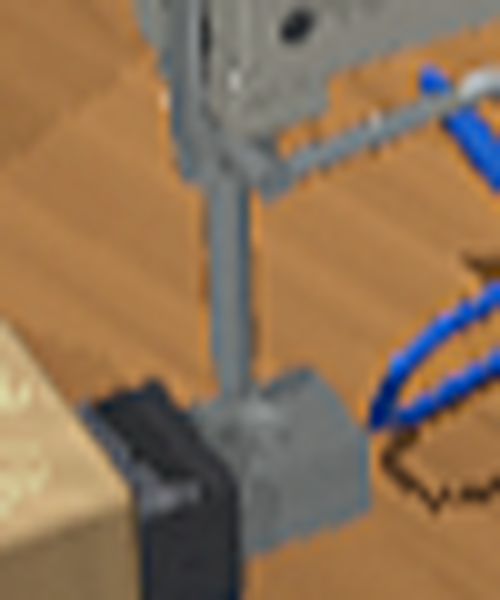

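The pin tip shows at about (313.5,189) and the bar-end corners at (321,187), (327,193) and (327,201). So the tip is about 2.5 mm off in each direction. I'll correct that and enter gently.

>>> send_rows(deltas=[[[-0.0028, -0.003, 0], 0], [[-0.0028, -0.003, 0.005], 0], [[-0.0028, -0.003, 0.012], 0], [[-0.0028, -0.003, 0.018], 0], [[-0.0028, -0.003, 0.022], 0]])

```text
clock: 10.38
tool_pos: [0.5392, -0.0036, 0.2672]
orientation: [180.0, 0.0, -15.5]
force: [-0.5, -0.5, -2.2]
opening: 0.0157
gripper_force: 29.9
```

```bash
python3 -c "
from h import *
to(loc(-.0),.209,MY)
a=ctrl.snapshot('scene')
for i in range(4): to(loc(0),.209,MY);ctrl.snapshot('scene')"
```

```text
t 10.38 pos [ 0.5392 -0.0036  0.2672] [ 1.7998e+02  4.0000e-02 -1.5510e+01] op 0.0157 F [-0.5 -0.5 -2.2]
share [0.0022 0.0029 0.0727] turn -0.0001 mm 58
t 10.43 pos [ 0.5389 -0.0037  0.2666] [ 1.7995e+02  9.0000e-02 -1.5510e+01] op 0.0161 F [-0.1 -0.2 -3.6]
share [0.0025 0.0027 0.0721] turn -0.0001 mm 58
t 10.48 pos [ 0.539  -0.0036  0.267 ] [ 1.7994e+02  9.0000e-02 -1.5500e+01] op 0.0163 F [-0.8 -0.2 -3. ]
share [0.0024 0.0028 0.0725] turn -0.0 mm 58
t 10.53 pos [ 0.5392 -0.0036  0.2674] [ 1.7996e+02  6.0000e-02 -1.5510e+01] op 0.0158 F [-0.4 -1.3 -2.9]
share [0.0021 0.0029 0.0731] turn -0.0001 mm 59
t 10.58 pos [ 0.5394 -0.0036  0.2677] [ 1.7996e+02  4.0000e-02 -1.5510e+01] op 0.0158 F [-0.4 -1.5 -3.9]
share [0.002  0.0029 0.0734] turn -0.0001 mm 59
```

No contact force, with the tip about 8 mm below the mouth: it is in the hole. Continuing.

>>> send_rows(deltas=[[[0, 0, 0.006], 0], [[0, 0, 0.012], 0], [[0, 0, 0.018], 0], [[0, 0, 0.024], 0], [[0, 0, 0.025], 0]])

```text
clock: 11.05
tool_pos: [0.539, -0.0037, 0.2467]
orientation: [180.0, 0.1, -15.5]
force: [-2.6, -2.1, -1.0]
opening: 0.0161
gripper_force: 30.0
```

>>> send_rows(deltas=[[[-0.0005, 0.0008, 0.008], 0], [[-0.0005, 0.0008, 0.016], 0], [[-0.0005, 0.0008, 0.024], 0], [[-0.0005, 0.0008, 0.03], 0], [[-0.0005, 0.0008, 0.034], 0]])

```text
clock: 11.47
tool_pos: [0.5389, -0.004, 0.2198]
orientation: [180.0, 0.0, -15.5]
force: [-2.7, -2.6, -0.8]
opening: 0.016
gripper_force: 30.0
```

>>> send_rows(deltas=[[[0, 0, 0.003], 0], [[0, 0, 0.006], 0], [[0, 0, 0.009], 0], [[0, 0, 0.011], 0], [[0, 0, 0.011], 0]])

```text
clock: 11.88
tool_pos: [0.5389, -0.0041, 0.2116]
orientation: [180.0, 0.0, -15.5]
force: [-1.7, -2.9, -5.1]
opening: 0.016
gripper_force: 30.0
```

>>> send_rows(deltas=[[[-0.0003, 0.0005, 0.001], 0], [[-0.0003, 0.0005, 0.002], 0], [[-0.0003, 0.0005, 0.003], 0], [[-0.0003, 0.0005, 0.004], 0], [[-0.0003, 0.0005, 0.004], 0]])

```text
clock: 12.3
tool_pos: [0.5389, -0.0042, 0.2092]
orientation: [-180.0, -0.0, -15.5]
force: [-3.6, -2.1, 3.0]
opening: 0.016
gripper_force: 30.0
```

>>> send_rows(deltas=[[[0, 0, 0.001], 0], [[0, 0, 0.0015], 0], [[0, 0, 0.002], 0], [[0, 0, 0.002], 0], [[0, 0, 0.002], 0]])

```text
clock: 12.72
tool_pos: [0.5389, -0.0043, 0.2092]
orientation: [-180.0, -0.1, -15.5]
force: [-8.8, 0.5, 16.0]
opening: 0.0159
gripper_force: 30.0
```

Seated: the TCP is at 0.2092 against 0.209 expected, with the force rising. Release.

>>> send_rows(deltas=[[[0, 0, -0.002], 0], [[0, 0, -0.002], 0], [[0, 0, -0.002], 0], [[0, 0, -0.002], 0], [[0, 0, -0.002], 0]], gripper=0.8)

```text
clock: 13.13
tool_pos: [0.5389, -0.0042, 0.2086]
orientation: [-180.0, -0.0, -15.5]
force: [0.5, -0.4, 0.4]
opening: 0.0436
gripper_force: 0.0
```

>>> send_rows(deltas=[[[0, 0, 0], 0], [[0, 0, 0], 0], [[0, 0, 0], 0], [[0, 0, -0.05], 0], [[0, 0, -0.1], 0]])

```text
clock: 13.55
tool_pos: [0.5374, -0.0047, 0.2876]
orientation: [179.8, 0.3, -15.5]
force: [2.4, 0.7, 0.3]
opening: 0.0696
gripper_force: 0.0
```

```bash
python3 -c "
from h import *
to(loc(-.075,0,np.array([.5389,-.0042])),.292,MY)
a=ctrl.snapshot('scene');save(a,'i.png',(270,120,370,220),6)"
```

```text
t 13.55 pos [ 0.5374 -0.0047  0.2876] [179.82   0.29 -15.52] op 0.0696 F [2.4 0.7 0.3]
share [-0.0921 -0.0011 -0.0051] turn -0.0002 mm 74
```

View pics/i.png

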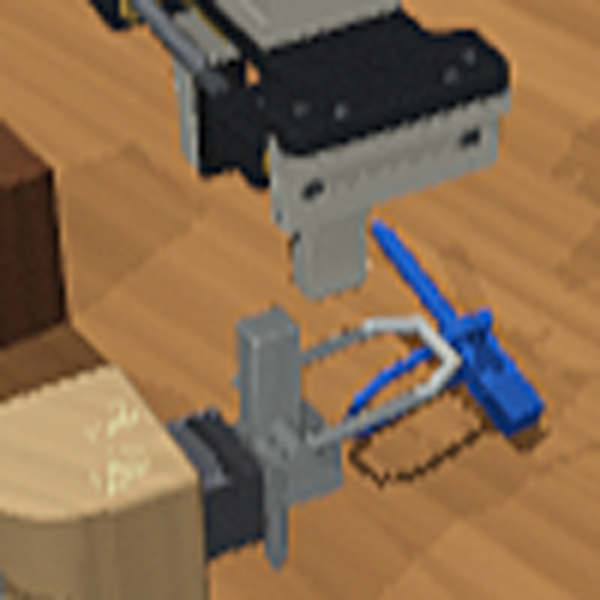

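```bash
python3 -c "
from h import *
a=ctrl.snapshot('scene')
for q in((0,0,.179),(0,0,.122),(0,0,.056),(0,.015,.122),(0,.015,.098),(0,.03,.056),(-.022,.015,.098)): print(q,((proj(a,(*loc(*q[:2]),q[2]))-[270,120])*6).round())
"
```

```text
(0, 0, 0.179) [265. 316.]
(0, 0, 0.122) [270. 433.]
(0, 0, 0.056) [275. 559.]
(0, 0.015, 0.122) [288. 456.]
(0, 0.015, 0.098) [290. 503.]
(0, 0.03, 0.056) [310. 606.]
(-0.022, 0.015, 0.098) [340. 484.]
```

The pin's tip shows below the bar at about (316,213), right where a fully seated pin should be. Its loop is open towards the robot. Now I'll close the fingers and go over the cross piece.

>>> send_rows(deltas=[[[-0.04, 0, 0], 0], [[-0.08, 0, 0], 0], [[-0.094, 0, 0], 0], [[-0.094, 0, 0], 0], [[-0.094, 0, 0], 0]], gripper=0)

```text
clock: 14.07
tool_pos: [0.4663, 0.016, 0.2894]
orientation: [-179.9, -0.1, -15.4]
force: [1.4, -0.3, 0.7]
opening: 0.0424
gripper_force: 0.0
```

>>> send_rows(deltas=[[[0, 0, 0.01], 0], [[0, 0, 0.03], 0], [[0, 0, 0.05], 0], [[0, 0, 0.06], 0], [[0, 0, 0.07], 0]])

```text
clock: 14.48
tool_pos: [0.4665, 0.0155, 0.2313]
orientation: [179.9, 0.1, -15.5]
force: [0.4, 1.0, -0.1]
opening: 0.0088
gripper_force: 0.0
```

```bash
python3 -c "
from h import *
to(loc(-.075,0,np.array([.5389,-.0042])),.166,MY)"
```

```text
t 14.48 pos [0.4665 0.0155 0.2313] [ 1.7992e+02  8.0000e-02 -1.5540e+01] op 0.0088 F [ 0.4  1.  -0.1]
share [ 0.0001 -0.0006  0.0817] turn -0.0005 mm 65
```

>>> send_rows(deltas=[[[0, 0, 0.01], 0], [[0, 0, 0.025], 0], [[0, 0, 0.04], 0], [[0, 0, 0.055], 0], [[0, 0, 0.07], 0]])

```text
clock: 14.9
tool_pos: [0.4671, 0.0159, 0.1765]
orientation: [-180.0, -0.1, -15.5]
force: [0.4, -0.1, 1.6]
opening: 0.0004
gripper_force: 0.5
```

>>> send_rows(deltas=[[[0, 0, 0.007], 0], [[0, 0, 0.014], 0], [[0, 0, 0.014], 0], [[0, 0, 0.014], 0], [[0, 0, 0.014], 0]])

```text
clock: 15.32
tool_pos: [0.4666, 0.0159, 0.1661]
orientation: [-180.0, -0.0, -15.5]
force: [0.5, -0.4, 0.1]
opening: 0.0003
gripper_force: 0.0
```

>>> send_rows(deltas=[[[-0.02, 0, -0.03], 0], [[-0.03, 0, -0.08], 0], [[-0.03, 0, -0.12], 0], [[-0.03, 0, -0.16], 0], [[-0.03, 0, -0.18], 0]])

```text
clock: 15.73
tool_pos: [0.444, 0.0224, 0.3146]
orientation: [-179.8, -0.3, -15.5]
force: [1.0, 0.4, 0.9]
opening: 0.0
gripper_force: 0.0
```

```bash
python3 -c "
from h import *
to(loc(-.1),.3,MY)
a=ctrl.snapshot('scene');save(a,'j.png',(250,120,370,220),6)"
```

```text
t 15.73 pos [0.444  0.0224 0.3146] [-179.79   -0.33  -15.46] op 0.0 F [1.  0.4 0.9]
share [0.0003 0.0025 0.0182] turn 0.0004 mm 15
```

View pics/j.png

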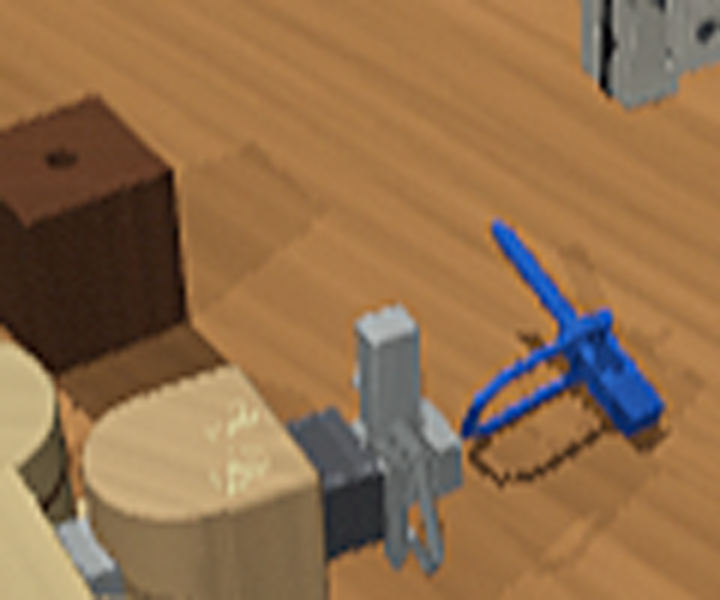

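```bash
python3 -c "
from h import *
a=ctrl.snapshot('scene')
for q in((-.0087,.022,.0625),(-.0087,-.022,.0625),(-.03,.022,.07),(0,0,.056),(0,0,.179),(.014,.021,.128),(.045,.0375,.152)): print(q,((proj(a,(*loc(*q[:2]),q[2]))-[250,120])*6).round())
print(ctrl.get_obs()['qvel'])
"
```

```text
(-0.0087, 0.022, 0.0625) [440. 574.]
(-0.0087, -0.022, 0.0625) [388. 507.]
(-0.03, 0.022, 0.07) [488. 541.]
(0, 0, 0.056) [395. 559.]
(0, 0, 0.179) [385. 316.]
(0.014, 0.021, 0.128) [382. 466.]
(0.045, 0.0375, 0.152) [323. 471.]
[-0.02120322  2.32200599 -4.10943793 -1.39603401  2.94020098 -0.06586034]
```

The picture shows the loop hanging beside the tip. The cross piece is at about (322,214), where the shut position projects, and the jaw's corner at about (304,200) fits home. I'm handing in.

```bash
python3 -c "
from h import *
print(ctrl.close_job())"
```

```text
the job is handed in; nothing more can be done
None
```

The job is done and handed in at about 16 s on the robot's clock: the jaw is home, the pin is fully seated through the bar, and its loop is snapped shut. The gripper is clear of everything, and the arm never went near the jar, glue bottle or hammer.

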